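# Close up the practical kit box

### The job

Put the metal clamp from the green tray into its T-shaped cut-out in the kit box and push it down until it is fully home, below the fill line. Then take the white lid from its sloping stand and close the box with it: yellow tongue under the yellow hood, lid level and fully seated, and let go. The frame with the hood is not always in the same place on the box, so feel for it and be gentle: don't force the lid. Leave the wooden bar in the box, the bottles and the beaker where they are.

Things in the scene. Friction and masses are not known exactly. Their poses are not given: they have to be found in the camera images.
- kit: Green kit box fixed to the table, 224 (x) x 150 (y) mm, origin at the centre of its underside, z up, hooded near end at -x. Side walls 5 mm thick, 66 mm high. The lid rests on ledges 60 mm up: at the near end from x = -112 to -61 mm, at the far end from x = 85 mm on, and 6 mm wide along the sides. Grey insert, top 52 mm up. On top sits a yellow clip-on frame with the hood. Pushing the lid on the box with over 40 N, or anything with over 80 N, is too rough.
- clamp_home (a point): Where the clamp's grip point must finally lie: 10 mm x, -20 mm y, 45 mm up in the box's frame, clamp's x along the box's x (head to +x). The T-shaped cut-out has 3.5 mm clearance all round and a finger scoop on both sides of this point: 19 mm to +x, 20 mm to -x of it and out to 38 mm either side in y, its bottom 7 mm above the table. The red fill line is 57 mm up; a clamp at home has its top 56 mm up.
- bed_stop (a point): Middle of the T head of the cut-out, at the hard stop of its orange bed, 34 mm above the table. The bed is stiff and starts 6 to 10 mm higher (not measured): the clamp laid on it stands too high for the lid. The bed gives way at about 6 N of push, stays where it is left, and ends hard at the stop; only then is the clamp home.
- clamp_grip (a point): Grip point of the loose T-shaped aluminium clamp (110 to 230 g), half-way up it. It is 112 mm long (x), 22 mm high, flat in the green tray (floor 5 mm, rim 14 mm above the table; 200 x 190 mm). Stem 16 mm wide (y), from x = -60 to +24 mm of this point; head 44 mm wide, x = +24 to +52 mm. z is up. Centre of mass 9 mm to +x.
- lid_grip (a point): Mid-point of the lid's blue rib, 30 mm above the lid's underside. Lid (170 to 290 g): white plate 173 x 134 x 6 mm, with its tongue reaching 93.5 mm to -x and +x of here. Rib 14 mm thick (x), 70 mm long (y), its top 46 mm above the underside. z is the lid's normal. It starts on a stand sloping 25 degrees, tongue end low, towards the robot, against a 10 mm high stop; the normal leans to the robot.
- lid_tongue (a point): Middle of the lower edge of the tip of the lid's yellow tongue, 93.5 mm to -x of the lid's grip point, level with the underside. Tongue 14 mm long, 90 mm wide, 4 mm thick. It enters the pocket under the hood only with the lid tilted tongue-down by about 15 to 25 degrees; the lid then swings down about its tip.
- pocket (a point): Nominal innermost lower edge of the pocket under the yellow hood (x = -95 mm, 60 mm up in the box's frame), where the tongue's tip goes. The frame with hood and far bar is stuck fast up to 9 mm to -x or +x of nominal (not measured: feel or look for it). From the true pocket end the hood covers 9 mm to +x over the full width, underside 11 mm and top 17 mm above the ledge.
- lid_home (a point): Nominal place of the lid's grip point when the box is closed: 90 mm up at the box's middle, lid level, its axes along the box's. The frame's far bar (10 mm above the ledge) faces the pocket's end at 190 mm; between them the lid has 3 mm play in x, between the walls 6 mm in y. So the lid really ends up to 11 mm off this point in x, with the frame. A wooden bar lies in the box 42 mm to +y, top 54 mm up.
- stand: The sloping grey lid stand, fixed, 180 x 160 mm, 110 mm high at its far (+x) end; origin at the centre of its footprint.
- bar: Wooden bar in the box, 100 x 14 x 20 mm, origin at the centre of its underside. To be left alone.
- bottle_red: Dropper bottle with red cap, 44 mm across, 100 mm high, origin at its foot. To be left alone.
- bottle_green: The same, green cap. To be left alone.
- bottle_blue: The same, blue cap. To be left alone.
- beaker: Beaker, 80 mm across, 100 mm high, origin at its foot. To be left alone.
There are look-alikes about, which are no part of the job. What is shaped like the part that bears lid_grip but red is not meant. Of the things shaped like the part that bears clamp_grip, the aluminium one is meant.

How it is judged (in metres and radians):
On the way:
1. the clamp lies in its cut-out, pressed down to within 3.5 mm of the bed's stop, before the lid comes to the box (x of clamp_grip in the frame of clamp_home between -0.006 and 0.006 m and y of clamp_grip in the frame of clamp_home between -0.006 and 0.006 m and z of clamp_grip in the frame of clamp_home between -0.004 and 0.0035 m and angle between clamp_grip's own z axis and vertical below 0.06 rad and distance between lid_grip and lid_home above 0.15 m), for 0.2 s.
At the end, for the whole second after the job is handed in: The clamp lies level in its cut-out (grip point within 6 mm of its place across and along, 3.5 mm in height) and the lid lies closed and at rest on the box, tongue under the hood wherever the frame sits, within 13 mm of nominal along, 7 mm across, 3 mm in height and 0.03 rad of level (x of clamp_grip in the frame of clamp_home between -0.006 and 0.006 m and y of clamp_grip in the frame of clamp_home between -0.006 and 0.006 m and z of clamp_grip in the frame of clamp_home between -0.004 and 0.0035 m and angle between clamp_grip's own z axis and vertical below 0.06 rad and x of lid_grip in the frame of lid_home between -0.013 and 0.013 m and y of lid_grip in the frame of lid_home between -0.007 and 0.007 m and z of lid_grip in the frame of lid_home between -0.003 and 0.003 m and x of lid_tongue in the frame of pocket between -0.0115 and 0.0145 m and z of lid_tongue in the frame of pocket between -0.003 and 0.003 m and angle between lid_grip's own z axis and vertical below 0.03 rad and linear speed of lid below 0.02 m/s and angular speed of lid below 0.1 rad/s); the robot touches nothing.
It fails at once if a bottle, the beaker or the wooden bar is moved by more than 15 mm (distance of any of bottle_red, bottle_green, bottle_blue, beaker, bar from where it was at the start of the episode above 0.015 m).
It fails at once if the box is loaded with more than 80 N (contact force between kit and anything else above 80 N).
It fails at once if the lid is pushed against the box with more than 40 N (contact force between lid and kit above 40 N).
It also fails if it takes over 61 s, if anything falls off the work surface, if the arm or the gripper's body presses on something with over 40 N, if the wrist force passes 120 N, or if a joint passes its speed limit or range.

### The arm

A 6-joint arm with a two-finger parallel gripper is mounted at the origin on the work surface. World frame = base frame: x ahead of the robot, y to its left, z up, the work surface at z = 0. Lengths are in m, angles in degrees, forces in N, time in s.
With the tool pointing down it reaches from about 0.3 to 0.75 m from the base axis. Payload 8.5 kg.
Tool frame: the origin (TCP) lies on the centre line of the jaws, within the pads' length; the fingertips stand env.tcp_to_tips ahead of it and the grasp point (between the pads) lies 8 mm behind it (env.tcp_to_tips is the distance from the TCP to the fingertips, in m); z points along the fingers, y is the direction in which the jaws open and shut (so a half turn about z gives the same grasp; the last joint's range is limited). The gripper opens to 85 mm and grips with 20 to 120 N. Pads are 22 mm wide; open, the fingers measure 114 mm over their backs; the gripper's body (76 mm by 85 mm) begins 54 mm behind the grasp point. The pads swing forward as they close: fully open they stand 13 mm farther back than shut.
Start: joints at [-77.08, 21.807, 74.336, -0, 83.858, -12.336], TCP at [0.235, -0.497, 0.242] pointing down, gripper open.
Joint ranges: [-178.18, 178.18], [-50.72, 133.34], [12.68, 142.11], [-81.47, 261.47], [9.98, 163.14], [-165.26, 165.26]. Speed limits (degrees/s): [136.94, 136.94, 180, 180, 180, 180].

### API

Orientations are given as a 3x3 rotation matrix whose columns are the frame's x, y, z axes.
In Python, from rig import env gives the robot as it stands. The module is installed in compiled form; this text tells all that it offers.
- The arm moves only by the tool carry_out, never from a script. Its argument "rows" is a list of rows, each an object of numbers: "tx", "ty", "tz": the shift along the tool's x, y, z in cm; "yaw": the turn about the tool's z in rad. In form: [{"tx": .., "ty": .., "tz": .., "yaw": ..}, ...]. A call has 1 to 12 rows; each row shifts and turns the pose as measured when the row begins, along the tool's axes as they then stand; what a row does not reach is not made up. A row lasts 1/10 s, in which the tool goes at most 50 mm and 8.59 degrees, less where a joint would pass 70% of its speed; a pose out of reach is approached as far as the arm can. A call is refused whole if a number of a shift passes 5 or a number of a turn 0.15, either way. A call with a gripper value outside its range is refused whole. "jaw" is the closure, from -1 (fully open) to 1 (shut), set as the call begins (left out, the last holds). The fingers move at their own pace and stop on an object; "squeeze" is the grip in N (left out, the last holds). Time passes only in rows, so rows that do not move let the fingers close. It gives the time, the measured TCP pose, the force and the opening at its end, in the units of the state.
- env.observe(): the state, without advancing time (a new reading comes with each control period).
- env.get_image(name): name is "scene" or "top" or "wrist"; returns the picture (400x640x3 uint8, red, green, blue); there is no depth.
- env.camera_params(name): a dict with "vertical_fov" (degrees; the focal length in pixels is half the picture's height over the tangent of half this angle, whatever the lens; pixels are square), "cx", "cy" (the principal point, pixels), "view" (4x4, takes a point from world to camera coordinates). Camera axes: x right, y up, looking along -z (the intrinsics and any distortion apply to the point x, -y, -z); pixel columns grow to the right and rows downward; lengths in m; the calibration is good to about 2 mm. A picture is of the moment at which its call begins: read the wrist's pose just before it. camera_params takes no time and is no camera call; for the wrist camera it gives the pose at the moment of the call.
- env.close_job(): hands the job in, once; it reports no verdict.
The state is a dict: "time_s": time; "q": joint angles; "qvel": joint speeds; "joint_efforts": joint torques, N m; "position": TCP position; "tool_rot": TCP orientation; "ft_force": force on the tool from outside, world axes, zero at the start; "wrist_torque": the same for the moment, N m; "grip_width": finger opening in m.
Only numpy, scipy, OpenCV 4.12 (cv2) and the standard library are available. Lean on these libraries where they do the work, as an engineer would, in place of code of your own. Each camera call takes 0.05 s, during which the arm holds its last target. There are 200 camera calls.

## Working session

There is one attempt and no reset: what is moved stays moved. The work goes in short steps, Python scripts to look and compute and a tool call to move; the robot and the scene stay as the last step left them, time stands still between calls to the robot, and variables do not carry over. Pictures are saved under pics/ and viewed, about 8 in all and at most 12, crops included, and the job is handed in when it is done.

Besides the shell and the picture viewer there is one more tool, called after "Emit:" as name(argument=value, ...), one argument or row to a line, values as JSON. carry_out: Moves the arm, as the interface text tells. Its arguments: {"type":"object","properties":{"rows":{"type":"array","items":{"type":"object","properties":{"tx":{"type":"number"},"ty":{"type":"number"},"tz":{"type":"number"},"yaw":{"type":"number"}}}},"jaw":{"type":"number"},"squeeze":{"type":"number"}},"required":["rows"]}

```bash
mkdir -p pics
cat > h.py <<'E'
import numpy as np, cv2
from rig import env
def K(n):
    p=env.camera_params(n); return p, 200/np.tan(np.radians(p['vertical_fov'])/2)
def proj(n,P,p=None):
    p=p or env.camera_params(n); f=200/np.tan(np.radians(p['vertical_fov'])/2)
    P=np.atleast_2d(P); c=(np.c_[P,np.ones(len(P))]@np.array(p['view']).T)
    return np.c_[p['cx']+f*c[:,0]/-c[:,2], p['cy']-f*c[:,1]/-c[:,2]]
def ray(n,u,v,p=None):
    p=p or env.camera_params(n); f=200/np.tan(np.radians(p['vertical_fov'])/2)
    V=np.array(p['view']); d=V[:3,:3].T@np.array([(u-p['cx'])/f,-(v-p['cy'])/f,-1]); o=-V[:3,:3].T@V[:3,3]
    return o,d
def onz(n,u,v,z,p=None):
    o,d=ray(n,u,v,p); return o+d*(z-o[2])/d[2]
def snap(n,f):
    im=env.get_image(n); cv2.imwrite('pics/'+f+'.png',im[:,:,::-1]); return im
E
python3 - <<'E'
from h import *
np.set_printoptions(precision=4,suppress=True)
print(env.tcp_to_tips); s=env.observe(); print(s)
for n in ['scene','top','wrist']:
    print(n,env.camera_params(n)); snap(n,n+'0')
E
```

```text
0.011
{'time_s': 0.0, 'q': array([-77.0797,  21.8412,  74.3864,   0.0002,  83.8579, -12.3378]), 'qvel': array([ 0.0737,  0.017 , -0.0216, -0.0589, -0.0085, -0.0073]), 'joint_efforts': array([ -0.0004, -44.8461, -23.1283,  -0.0002,   0.0047,   0.    ]), 'position': array([ 0.2346, -0.4971,  0.2417]), 'tool_rot': array([[ 0.9044,  0.4267, -0.0003],
       [ 0.4267, -0.9044,  0.0015],
       [ 0.0003, -0.0015, -1.    ]]), 'ft_force': array([-0.3588,  0.4735, -0.6594]), 'wrist_torque': array([ 0.0162,  0.0444, -0.0226]), 'grip_width': 0.08528790546178626}
scene {'vertical_fov': 48.615336645838966, 'cx': 327.1559954944986, 'cy': 198.75000332605023, 'view': array([[-0.8401,  0.5424, -0.0017,  0.477 ],
       [-0.453 , -0.6999,  0.5522,  0.1779],
       [ 0.2983,  0.4646,  0.8337, -1.5489],
       [ 0.    ,  0.    ,  0.    ,  1.    ]])}
top {'vertical_fov': 52.7207711484765, 'cx': 318.17025252383553, 'cy': 203.50355042740034, 'view': array([[-0.0093, -1.    , -0.0028, -0.0214],
       [ 0.9961, -0.0095,  0.0879, -0.5541],
       [-0.0879, -0.002 ,  0.9961, -1.0422],
       [ 0.    ,  0.    ,  0.    ,  1.    ]])}
wrist {'vertical_fov': 64.00304654361662, 'cx': 318.2491239811443, 'cy': 204.22690665817018, 'view': array([[ 0.4248, -0.9053, -0.0022, -0.5475],
       [ 0.8692,  0.4086, -0.2786,  0.0359],
       [ 0.2531,  0.1164,  0.9604, -0.3797],
       [ 0.    ,  0.    ,  0.    ,  1.    ]])}
```

View images.

View pics/top0.png

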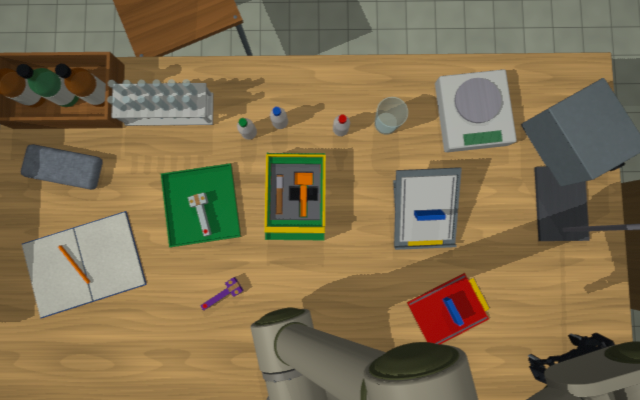

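View pics/scene0.png

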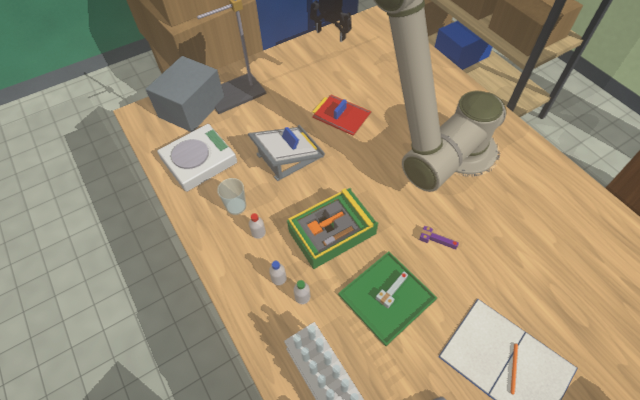

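```bash
cat > m1.py <<'E'
from h import *
np.set_printoptions(precision=4,suppress=True)
im=cv2.imread('pics/top0.png'); hsv=cv2.cvtColor(im,cv2.COLOR_BGR2HSV)
print('cam',ray('top',0,0)[0],ray('scene',0,0)[0])
def big(m,roi):
    x0,y0,x1,y1=roi; z=np.zeros_like(m); z[y0:y1,x0:x1]=m[y0:y1,x0:x1]
    c=max(cv2.findContours(z,cv2.RETR_EXTERNAL,cv2.CHAIN_APPROX_NONE)[0],key=cv2.contourArea)
    return c
def rep(name,c,z,n='top'):
    P=np.array([onz(n,u,v,z) for u,v in c[:,0,:]],np.float32)[:,:2]
    r=cv2.minAreaRect((P*1000).astype(np.float32)); print(name,'px',cv2.boundingRect(c),'centre',np.array(r[0]),'size',np.array(r[1]),'ang',r[2]); return P
green=cv2.inRange(hsv,(35,80,30),(90,255,255)); yel=cv2.inRange(hsv,(22,120,80),(34,255,255))
rep('box',big(cv2.morphologyEx(green|yel,cv2.MORPH_CLOSE,np.ones((3,3))),(255,145,335,250)),.066)
rep('yellow',big(yel,(255,145,335,250)),.070)
rep('tray',big(green,(150,150,250,260)),.014)
cl=cv2.inRange(hsv,(0,0,90),(180,70,255)); c=big(cl,(170,170,235,240)); P=rep('clamp',c,.027)
red=cv2.inRange(hsv,(0,120,80),(8,255,255))|cv2.inRange(hsv,(170,120,80),(180,255,255))
bl=cv2.inRange(hsv,(100,120,50),(130,255,255)); b=big(bl,(395,170,460,245)); rep('rib@.15',b,.15)
rep('tongue@.05',big(yel,(395,230,460,255)),.05)
im2=cv2.imread('pics/scene0.png'); h2=cv2.cvtColor(im2,cv2.COLOR_BGR2HSV)
b2=big(cv2.inRange(h2,(100,120,50),(130,255,255)),(275,120,310,155))
def cen(c): m=cv2.moments(c); return m['m10']/m['m00'],m['m01']/m['m00']
o1,d1=ray('top',*cen(b)); o2,d2=ray('scene',*cen(b2))
t=np.linalg.lstsq(np.c_[d1,-d2],o2-o1,rcond=None)[0]; print('rib tri',o1+d1*t[0],o2+d2*t[1],cen(b),cen(b2))
E
python3 m1.py
python3 -c "
import cv2,numpy as np
im=cv2.imread('pics/top0.png')
a=cv2.resize(im[145:255,155:255],None,fx=4,fy=4);b=cv2.resize(im[145:255,255:340],None,fx=4,fy=4,interpolation=2)
cv2.imwrite('pics/c1.png',np.hstack([a,b]))"
```

```text
cam [ 0.4601 -0.0287  1.0868] [0.9434 0.5855 1.194 ]
box px (264, 152, 62, 89) centre [570.9865  33.1613] size [154.8519 225.0851] ang 89.38273620605469
yellow px (264, 152, 62, 84) centre [576.7712  32.8518] size [154.2451 211.7594] ang 89.38273620605469
tray px (161, 163, 80, 85) centre [555.1291 289.074 ] size [201.0579 192.8141] ang 7.929355621337891
clamp px (188, 193, 23, 43) centre [526.8715 282.4075] size [111.7089  46.4787] ang 14.973540306091309
rib@.15 px (414, 210, 31, 11) centre [ 514.0308 -284.1644] size [22.738  69.5507] ang 2.3224143981933594
tongue@.05 px (408, 240, 35, 6) centre [ 448.8192 -298.7299] size [12.052  87.6337] ang 2.31787109375
rib tri [ 0.5169 -0.2988  0.0993] [ 0.5131 -0.2956  0.0982] (429.3977196512408, 214.79342723004694) (292.19642857142856, 135.75)
```

View pics/c1.png

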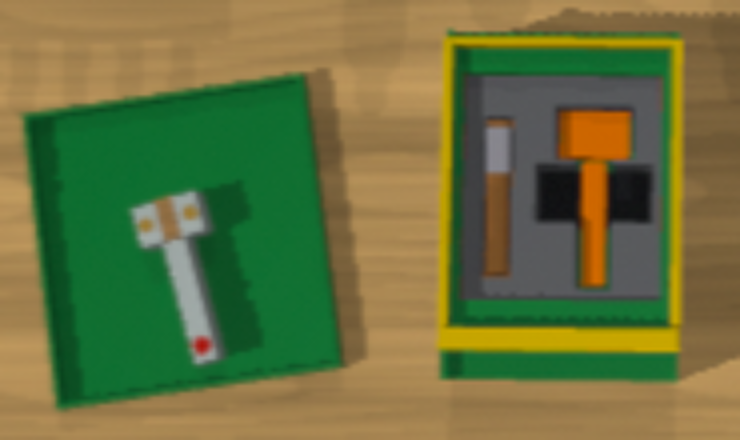

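Emit:
carry_out(
  rows=[
    {"yaw": 0.09},
    {"yaw": 0.09},
    {"tx": 2.7,"ty": -3.75},
    {"tx": 2.7,"ty": -3.75},
    {"tx": 2.7,"ty": -3.75},
    {"tx": 2.7,"ty": -3.75},
    {"tx": 2.7,"ty": -3.75},
    {"tx": 2.7,"ty": -3.75},
    {"tx": 2.7,"ty": -3.75},
    {"tx": 2.7,"ty": -3.75},
    {"tx": 2.7,"ty": -3.75},
    {"tx": 2.7,"ty": -3.75},
  ],
  jaw=0,
  squeeze=60,
)

```text
validation failed for argument at $.ro...
```

Emit:
carry_out(
  rows=[
    {"tx": 0,"ty": 0,"tz": 0,"yaw": 0.09},
    {"tx": 0,"ty": 0,"tz": 0,"yaw": 0.09},
    {"tx": 2.7,"ty": -3.75,"tz": 0,"yaw": 0},
    {"tx": 2.7,"ty": -3.75,"tz": 0,"yaw": 0},
    {"tx": 2.7,"ty": -3.75,"tz": 0,"yaw": 0},
    {"tx": 2.7,"ty": -3.75,"tz": 0,"yaw": 0},
    {"tx": 2.7,"ty": -3.75,"tz": 0,"yaw": 0},
    {"tx": 2.7,"ty": -3.75,"tz": 0,"yaw": 0},
    {"tx": 2.7,"ty": -3.75,"tz": 0,"yaw": 0},
    {"tx": 2.7,"ty": -3.75,"tz": 0,"yaw": 0},
    {"tx": 2.7,"ty": -3.75,"tz": 0,"yaw": 0},
    {"tx": 2.7,"ty": -3.75,"tz": 0,"yaw": 0},
  ],
  jaw=0,
  squeeze=60,
)

```text
time_s: 1.35
position: [0.4052, -0.0545, 0.2403]
tool_rot: [[0.971, 0.24, -0.001], [0.24, -0.971, 0.005], [0.0, -0.005, -1.0]]
ft_force: [0.5, -1.8, 0.3]
grip_width: 0.0429
```

Emit:
carry_out(
  rows=[
    {"tx": 2.54,"ty": -3.72,"tz": 0,"yaw": 0},
    {"tx": 2.54,"ty": -3.72,"tz": 0,"yaw": 0},
    {"tx": 2.54,"ty": -3.72,"tz": 0,"yaw": 0},
    {"tx": 2.54,"ty": -3.72,"tz": 0,"yaw": 0},
    {"tx": 2.54,"ty": -3.72,"tz": 0,"yaw": 0},
    {"tx": 2.54,"ty": -3.72,"tz": 0,"yaw": 0},
    {"tx": 2.54,"ty": -3.72,"tz": 0,"yaw": 0},
    {"tx": 2.2,"ty": -3.3,"tz": 0,"yaw": -0.02},
    {"tx": 0,"ty": 0,"tz": 0,"yaw": 0},
    {"tx": 0,"ty": 0,"tz": 0,"yaw": 0},
  ],
)

```text
time_s: 2.35
position: [0.5302, 0.2994, 0.2388]
tool_rot: [[0.964, 0.267, -0.004], [0.267, -0.964, 0.004], [-0.003, -0.005, -1.0]]
ft_force: [-0.2, -0.6, 0.0]
grip_width: 0.0428
```

```bash
cat > m2.py <<'E'
from h import *
np.set_printoptions(precision=4,suppress=True)
s=env.observe(); p=env.camera_params('wrist'); im=snap('wrist','w1')
print(s['position'],s['tool_rot'][:,0],s['ft_force'])
hsv=cv2.cvtColor(im,cv2.COLOR_RGB2HSV)
green=cv2.inRange(hsv,(35,80,30),(90,255,255))
tray=np.zeros_like(green); c=max(cv2.findContours(green,cv2.RETR_EXTERNAL,cv2.CHAIN_APPROX_NONE)[0],key=cv2.contourArea)
cv2.drawContours(tray,[cv2.convexHull(c)],-1,255,-1)
m=tray&cv2.inRange(hsv,(0,0,90),(180,80,255)); cv2.imwrite('pics/w1m.png',m)
for c in cv2.findContours(m,cv2.RETR_EXTERNAL,cv2.CHAIN_APPROX_NONE)[0]:
    if cv2.contourArea(c)<400: continue
    P=np.array([onz('wrist',u,v,.027,p)[:2]*1000 for u,v in c[:,0]],np.float32); print(cv2.boundingRect(c),cv2.minAreaRect(P))
E
python3 m2.py
```

```text
[0.5302 0.2994 0.2388] [ 0.9636  0.2673 -0.0028] [-0.2452 -0.5775  0.007 ]
(313, 133, 42, 100) ((525.917236328125, 284.35247802734375), (111.05543518066406, 43.63938903808594), 15.410191535949707)
```

View pics/w1.png

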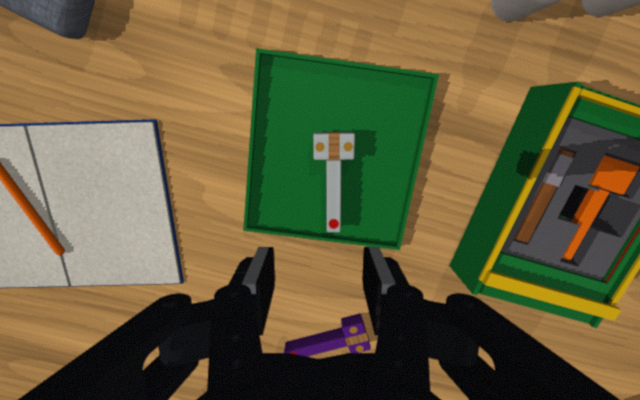

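Emit:
carry_out(
  rows=[
    {"tx": -0.37,"ty": 1.34,"tz": 3,"yaw": 0},
    {"tx": 0,"ty": 0,"tz": 4.5,"yaw": 0},
    {"tx": 0,"ty": 0,"tz": 4.5,"yaw": 0},
    {"tx": 0,"ty": 0,"tz": 4.5,"yaw": 0},
    {"tx": 0,"ty": 0,"tz": 2.5,"yaw": 0},
    {"tx": 0,"ty": 0,"tz": 0,"yaw": 0},
  ],
)

```text
time_s: 3.0
position: [0.5301, 0.2784, 0.0466]
tool_rot: [[0.966, 0.258, 0.002], [0.258, -0.966, 0.005], [0.003, -0.004, -1.0]]
ft_force: [0.2, -0.6, 0.9]
grip_width: 0.0423
```

Emit:
carry_out(
  rows=[
    {"tx": 0.18,"ty": -0.7,"tz": 0,"yaw": 0},
    {"tx": 0,"ty": 0,"tz": 1.6,"yaw": 0},
    {"tx": 0,"ty": 0,"tz": 1.0,"yaw": 0},
    {"tx": 0,"ty": 0,"tz": 0,"yaw": 0},
  ],
)

```text
time_s: 3.4
position: [0.533, 0.2857, 0.0266]
tool_rot: [[0.967, 0.255, 0.011], [0.255, -0.967, 0.007], [0.012, -0.004, -1.0]]
ft_force: [-0.9, 0.5, -0.1]
grip_width: 0.0425
```

Emit:
carry_out(
  rows=[
    {"tx": -0.3,"ty": 0.08,"tz": 0.5,"yaw": 0},
    {"tx": 0,"ty": 0,"tz": 0.2,"yaw": 0},
    {"tx": 0,"ty": 0,"tz": 0.1,"yaw": 0},
    {"tx": 0,"ty": 0,"tz": 0,"yaw": 0},
  ],
)

```text
time_s: 3.8
position: [0.5314, 0.2847, 0.0211]
tool_rot: [[0.967, 0.255, 0.015], [0.255, -0.967, 0.009], [0.017, -0.005, -1.0]]
ft_force: [0.9, 0.1, 0.3]
grip_width: 0.0426
```

Emit:
carry_out(
  rows=[
    {"tx": -0.1,"ty": 0,"tz": 0.3,"yaw": 0},
    {"tx": 0,"ty": 0,"tz": 0,"yaw": 0},
    {"tx": 0,"ty": 0,"tz": 0,"yaw": 0},
    {"tx": 0,"ty": 0,"tz": 0,"yaw": 0},
    {"tx": 0,"ty": 0,"tz": 0,"yaw": 0},
    {"tx": 0,"ty": 0,"tz": 0,"yaw": 0},
  ],
  jaw=1,
  squeeze=60,
)

```text
time_s: 4.4
position: [0.5306, 0.2845, 0.0184]
tool_rot: [[0.967, 0.255, 0.016], [0.255, -0.967, 0.009], [0.018, -0.005, -1.0]]
ft_force: [-0.1, -0.3, 0.5]
grip_width: 0.0144
```

Emit:
carry_out(
  rows=[
    {"tx": 0,"ty": 0,"tz": -3,"yaw": 0},
    {"tx": 0,"ty": 0,"tz": -5,"yaw": 0},
    {"tx": 0,"ty": 0,"tz": -5,"yaw": 0},
    {"tx": 0,"ty": 0,"tz": -3,"yaw": 0.135},
    {"tx": 0,"ty": 0,"tz": 0,"yaw": 0.135},
    {"tx": 0.6,"ty": 3.9,"tz": 0,"yaw": 0},
    {"tx": 0.6,"ty": 3.9,"tz": 0,"yaw": 0},
    {"tx": 0.6,"ty": 3.9,"tz": 0,"yaw": 0},
    {"tx": 0.6,"ty": 3.5,"tz": 0,"yaw": 0},
    {"tx": 0,"ty": 0,"tz": 0,"yaw": 0},
    {"tx": 0,"ty": 0,"tz": 0,"yaw": 0},
  ],
)

```text
time_s: 5.5
position: [0.5478, 0.1257, 0.1817]
tool_rot: [[1.0, -0.023, 0.011], [-0.023, -1.0, 0.008], [0.011, -0.009, -1.0]]
ft_force: [-0.4, -0.3, -1.9]
grip_width: 0.0141
```

```bash
cat > m3.py <<'E'
from h import *
import sys
np.set_printoptions(precision=4,suppress=True)
f=sys.argv[1]
s=env.observe(); p=env.camera_params('wrist'); im=snap('wrist',f); np.save(f+'.npy',p)
print(s['time_s'],s['position'],s['tool_rot'][:,0],s['tool_rot'][:,2],s['ft_force'])
hsv=cv2.cvtColor(im,cv2.COLOR_RGB2HSV)
def rep(n,m,z,amin=300):
    for c in cv2.findContours(m,cv2.RETR_EXTERNAL,cv2.CHAIN_APPROX_NONE)[0]:
        if cv2.contourArea(c)<amin: continue
        P=np.array([onz('wrist',u,v,z,p)[:2]*1000 for u,v in c[:,0]],np.float32); print(n,cv2.boundingRect(c),cv2.minAreaRect(P))
rep('orange@.042',cv2.inRange(hsv,(6,150,90),(18,255,255)),.042)
yel=cv2.inRange(hsv,(22,120,80),(34,255,255)); rep('yel@.07',yel,.070)
green=cv2.inRange(hsv,(35,80,30),(90,255,255)); rep('box@.066',cv2.morphologyEx(green|yel,cv2.MORPH_CLOSE,np.ones((5,5))),.066,3000)
E
python3 m3.py w2
```

```text
5.5 [0.5478 0.1257 0.1817] [ 0.9997 -0.0226  0.011 ] [ 0.0112  0.0083 -0.9999] [-0.3531 -0.3439 -1.947 ]
orange@.042 (372, 147, 19, 75) ((556.0607299804688, 73.73284912109375), (14.033984184265137, 65.59540557861328), 89.4929428100586)
orange@.042 (430, 90, 61, 137) ((574.8922729492188, 12.261791229248047), (45.930381774902344, 115.16859436035156), 88.85456085205078)
yel@.07 (341, 18, 227, 272) ((573.6965942382812, 32.52129364013672), (154.54930114746094, 208.22052001953125), 89.95710754394531)
box@.066 (15, 58, 255, 234) ((564.4659423828125, 260.6371154785156), (166.6091766357422, 161.12730407714844), 7.820089340209961)
box@.066 (338, 12, 230, 290) ((568.9425048828125, 31.379962921142578), (160.5902099609375, 224.85203552246094), 89.10893249511719)
```

View pics/w2.png

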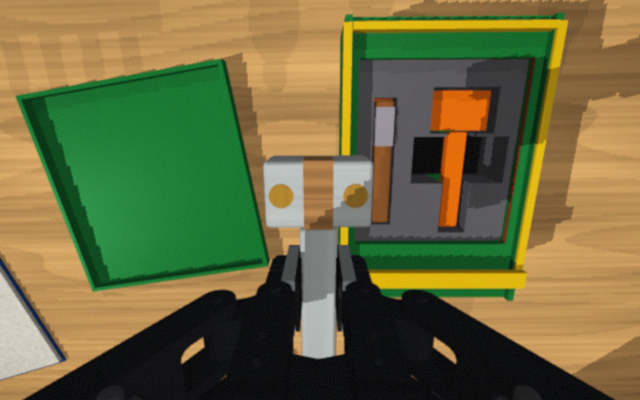

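Emit:
carry_out(
  rows=[
    {"tx": 1.15,"ty": 3.75,"tz": 0,"yaw": -0.007},
    {"tx": 1.15,"ty": 3.75,"tz": 0,"yaw": 0},
    {"tx": 1.15,"ty": 3.75,"tz": 2,"yaw": 0},
    {"tx": 0,"ty": 0,"tz": 4,"yaw": 0},
    {"tx": 0,"ty": 0,"tz": 2,"yaw": 0},
    {"tx": 0,"ty": 0,"tz": 0,"yaw": 0},
    {"tx": 0,"ty": 0,"tz": 0,"yaw": 0},
  ],
)

```text
time_s: 6.25
position: [0.5835, 0.0174, 0.0994]
tool_rot: [[1.0, -0.003, 0.014], [-0.003, -1.0, 0.009], [0.014, -0.009, -1.0]]
ft_force: [0.6, 0.6, -0.0]
grip_width: 0.0144
```

Emit:
carry_out(
  rows=[
    {"tx": -0.45,"ty": 0.5,"tz": 0.5,"yaw": 0.012},
    {"tx": 0,"ty": 0,"tz": 1,"yaw": 0},
    {"tx": 0,"ty": 0,"tz": 0.8,"yaw": 0},
    {"tx": 0,"ty": 0,"tz": 0,"yaw": 0},
    {"tx": 0,"ty": 0,"tz": 0,"yaw": 0},
  ],
)

```text
time_s: 6.75
position: [0.5801, 0.014, 0.0777]
tool_rot: [[1.0, -0.014, 0.019], [-0.014, -1.0, 0.008], [0.019, -0.008, -1.0]]
ft_force: [-0.3, 0.3, -1.1]
grip_width: 0.0145
```

```bash
python3 m3.py w3; python3 -c "
import cv2
im=cv2.imread('pics/w3.png');cv2.imwrite('pics/w3c.png',cv2.resize(im[0:340,150:520],None,fx=1.6,fy=1.6))"
```

```text
6.75 [0.5801 0.014  0.0777] [ 0.9997 -0.0138  0.0193] [ 0.0194  0.0082 -0.9998] [-0.297   0.3231 -1.0507]
orange@.042 (193, 233, 29, 64) ((565.9255981445312, 79.4797592163086), (14.15927791595459, 39.822410583496094), 88.91069793701172)
orange@.042 (279, 146, 90, 12) ((630.0491333007812, 12.016071319580078), (46.628849029541016, 5.454584121704102), 88.48069763183594)
yel@.07 (89, 43, 376, 290) ((608.643310546875, 32.26930236816406), (151.6774139404297, 135.32833862304688), 88.84720611572266)
box@.066 (0, 92, 107, 292) ((576.62841796875, 145.76246643066406), (55.72623062133789, 158.498779296875), 74.43956756591797)
box@.066 (89, 31, 376, 302) ((609.7841796875, 32.77547073364258), (155.9915008544922, 143.6544189453125), 88.84720611572266)
```

View pics/w3c.png

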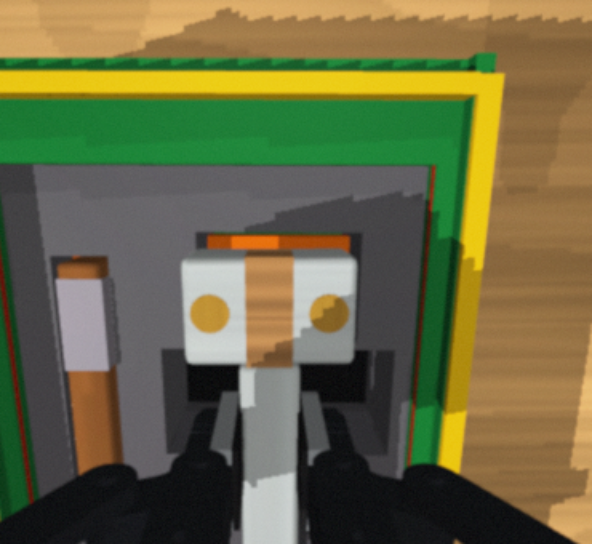

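Run:
```python
from h import *
np.set_printoptions(precision=4,suppress=True)
p=np.load('w3.npy',allow_pickle=True).item()
for n,x,y,z in [('headL',182,300,.0863),('headR',356,300,.0863),('headfar',269,252,.0863),('headnear',269,366,.0863),('cutL',196,240,.052),('cutR',361,240,.052),('cutfar',278,233,.052),('bedL',207,242,.041),('bedR',350,242,.041),('bedfar',278,236,.041)]:
    print(n,onz('wrist',150+x/1.6,y/1.6,z,p)*1000)
# hood edges
from scipy import stats
for n in ['top','wrist']:
    im=cv2.imread('pics/%s.png'%('top0' if n=='top' else 'w2')); q=None if n=='top' else np.load('w2.npy',allow_pickle=True).item()
    y=cv2.inRange(cv2.cvtColor(im,cv2.COLOR_BGR2HSV),(22,120,80),(34,255,255))
    R=(range(275,318),200,250) if n=='top' else (range(380,505),250,310)
    a=[]
    for u in R[0]:
        v=np.where(y[R[1]:R[2],u])[0]+R[1]
        if len(v)>2: a.append((u,v.min(),v.max()))
    a=np.array(a); u,v0,v1=np.median(a,0); print(n,u,v0,v1,'hood +x edge @.077',onz(n,u,v0-.5,.077,q),'near edge @.077',onz(n,u,v1+.5,.077,q))
```

```text
headL [620.8174  36.164   86.3   ]
headR [620.2342  -6.9897  86.3   ]
headfar [632.3876  14.3651  86.3   ]
headnear [603.2131  14.8227  86.3   ]
cutL [632.295   37.1445  52.    ]
cutR [631.5533 -13.467   52.    ]
cutfar [634.0455  11.9298  52.    ]
bedL [630.5564  35.2388  41.    ]
bedR [629.8699 -11.7135  41.    ]
bedfar [632.1629  11.8739  41.    ]
top 296.0 227.0 232.0 hood +x edge @.077 [0.4921 0.0292 0.077 ] near edge @.077 [0.4771 0.0293 0.077 ]
wrist 442.0 270.0 288.0 hood +x edge @.077 [0.4926 0.0288 0.077 ] near edge @.077 [0.4753 0.0274 0.077 ]
```

Emit:
carry_out(
  rows=[
    {"tx": -0.19,"ty": 0.18,"tz": 0.3,"yaw": 0},
    {"tx": 0,"ty": 0,"tz": 0.4,"yaw": 0},
    {"tx": 0,"ty": 0,"tz": 0.3,"yaw": 0},
    {"tx": 0,"ty": 0,"tz": 0,"yaw": 0},
    {"tx": 0,"ty": 0,"tz": 0,"yaw": 0},
  ],
)

```text
time_s: 7.3
position: [0.5785, 0.012, 0.0672]
tool_rot: [[1.0, -0.014, 0.02], [-0.014, -1.0, 0.008], [0.02, -0.008, -1.0]]
ft_force: [-0.0, 0.5, -0.6]
grip_width: 0.0149
```

Emit:
carry_out(
  rows=[
    {"tx": 0,"ty": -0.03,"tz": 0.4,"yaw": 0},
    {"tx": 0,"ty": 0,"tz": 0.4,"yaw": 0},
    {"tx": 0,"ty": 0,"tz": 0.3,"yaw": 0},
    {"tx": 0,"ty": 0,"tz": 0,"yaw": 0},
  ],
)

```text
time_s: 7.7
position: [0.5791, 0.0124, 0.0559]
tool_rot: [[1.0, -0.014, 0.021], [-0.014, -1.0, 0.008], [0.021, -0.008, -1.0]]
ft_force: [-0.2, -0.1, -1.0]
grip_width: 0.0146
```

Emit:
carry_out(
  rows=[
    {"tx": 0,"ty": 0,"tz": 0.3,"yaw": 0},
    {"tx": 0,"ty": 0,"tz": 0.3,"yaw": 0},
    {"tx": 0,"ty": 0,"tz": 0.3,"yaw": 0},
    {"tx": 0,"ty": 0,"tz": 0,"yaw": 0},
  ],
)

```text
time_s: 8.1
position: [0.5791, 0.0124, 0.0483]
tool_rot: [[1.0, -0.013, 0.022], [-0.013, -1.0, 0.007], [0.022, -0.007, -1.0]]
ft_force: [-0.9, -0.4, 0.6]
grip_width: 0.0147
```

Emit:
carry_out(
  rows=[
    {"tx": 0,"ty": 0,"tz": 0.2,"yaw": 0},
    {"tx": 0,"ty": 0,"tz": 0.2,"yaw": 0},
  ],
)

```text
time_s: 8.3
position: [0.5792, 0.0124, 0.0481]
tool_rot: [[1.0, -0.012, 0.024], [-0.013, -1.0, 0.006], [0.024, -0.006, -1.0]]
ft_force: [-9.6, 0.9, 22.7]
grip_width: 0.0145
```

Emit:
carry_out(
  rows=[
    {"tx": 0,"ty": 0,"tz": 0.2,"yaw": 0},
  ],
)

```text
time_s: 8.4
position: [0.5792, 0.0124, 0.0481]
tool_rot: [[1.0, -0.012, 0.025], [-0.012, -1.0, 0.006], [0.025, -0.006, -1.0]]
ft_force: [-7.9, -0.2, 20.8]
grip_width: 0.0143
```

Emit:
carry_out(
  rows=[
    {"tx": 0,"ty": 0,"tz": 0.2,"yaw": 0},
  ],
)

```text
time_s: 8.5
position: [0.5792, 0.0124, 0.0481]
tool_rot: [[1.0, -0.012, 0.026], [-0.012, -1.0, 0.005], [0.026, -0.005, -1.0]]
ft_force: [-8.0, -0.0, 20.6]
grip_width: 0.0147
```

Emit:
carry_out(
  rows=[
    {"tx": 0,"ty": 0,"tz": 0,"yaw": 0},
    {"tx": 0,"ty": 0,"tz": 0,"yaw": 0},
    {"tx": 0,"ty": 0,"tz": 0,"yaw": 0},
    {"tx": 0,"ty": 0,"tz": -1,"yaw": 0},
    {"tx": 0,"ty": 0,"tz": -3,"yaw": 0},
    {"tx": 0,"ty": 0,"tz": -5,"yaw": 0},
    {"tx": 0,"ty": 0,"tz": -5,"yaw": 0},
    {"tx": 0,"ty": 0,"tz": -3,"yaw": 0},
    {"tx": 0,"ty": 0,"tz": 0,"yaw": 0},
    {"tx": 0,"ty": 0,"tz": 0,"yaw": 0},
  ],
  jaw=0.15,
)

```text
time_s: 9.5
position: [0.5744, 0.0116, 0.2267]
tool_rot: [[1.0, -0.012, 0.027], [-0.012, -1.0, 0.005], [0.026, -0.006, -1.0]]
ft_force: [-0.2, 0.2, -0.9]
grip_width: 0.0362
```

```bash
python3 m3.py w4
```

```text
9.5 [0.5744 0.0116 0.2267] [ 0.9996 -0.0123  0.0264] [ 0.0265  0.0052 -0.9996] [-0.165   0.2055 -0.8725]
orange@.042 (249, 175, 15, 62) ((555.7225952148438, 78.23074340820312), (13.066760063171387, 65.10668182373047), 89.4904556274414)
yel@.07 (553, 287, 84, 9) ((471.22833251953125, -261.1817321777344), (6.673814296722412, 81.6974868774414), 1.9061213731765747)
yel@.07 (280, 278, 78, 16) ((480.021728515625, 14.970157623291016), (77.7943115234375, 16.698118209838867), 89.40848541259766)
yel@.07 (207, 71, 179, 222) ((576.0306396484375, 33.181236267089844), (153.29714965820312, 208.50033569335938), 88.48870849609375)
box@.066 (278, 253, 82, 49) ((486.8019714355469, 14.940971374511719), (83.48175048828125, 53.36878204345703), 89.35072326660156)
box@.066 (0, 98, 183, 197) ((567.0130615234375, 246.70330810546875), (171.45016479492188, 170.7098388671875), 7.911893367767334)
box@.066 (207, 71, 179, 222) ((575.99072265625, 33.89606475830078), (155.72262573242188, 212.1990203857422), 88.8115463256836)
```

View pics/w4.png

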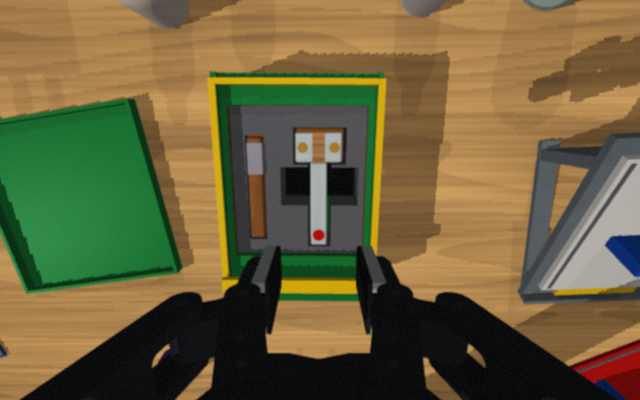

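Emit:
carry_out(
  rows=[
    {"tx": -1,"ty": 4.3,"tz": -0.6,"yaw": 0},
    {"tx": -1,"ty": 4.3,"tz": -0.6,"yaw": 0},
    {"tx": -1,"ty": 4.3,"tz": -0.6,"yaw": 0},
    {"tx": -1,"ty": 4.3,"tz": -0.6,"yaw": 0},
    {"tx": -1,"ty": 4.3,"tz": -0.6,"yaw": 0},
    {"tx": -1,"ty": 4.3,"tz": -0.6,"yaw": 0},
    {"tx": -1,"ty": 4.3,"tz": -0.6,"yaw": 0},
    {"tx": 0,"ty": 0,"tz": 0,"yaw": -0.052},
    {"tx": 0,"ty": 0,"tz": 0,"yaw": 0},
    {"tx": 0,"ty": 0,"tz": 0,"yaw": 0},
  ],
  jaw=-1,
)

```text
time_s: 10.55
position: [0.4942, -0.2986, 0.2506]
tool_rot: [[0.999, 0.042, 0.004], [0.042, -0.999, 0.021], [0.005, -0.02, -1.0]]
ft_force: [-0.4, 0.9, 0.5]
grip_width: 0.0853
```

```bash
cat > m5.py <<'E'
from h import *
np.set_printoptions(precision=4,suppress=True)
s=env.observe(); p=env.camera_params('wrist'); im=snap('wrist','w5'); np.save('w5.npy',p)
print(s['time_s'],s['position'],s['tool_rot'][:,0],s['tool_rot'][:,2])
h=cv2.cvtColor(im,cv2.COLOR_RGB2HSV)
c=max(cv2.findContours(cv2.inRange(h,(100,120,40),(130,255,255)),cv2.RETR_EXTERNAL,cv2.CHAIN_APPROX_NONE)[0],key=cv2.contourArea)
print(cv2.boundingRect(c)); print(cv2.approxPolyDP(c,3,True)[:,0].tolist())
E
python3 m5.py; python3 -c "
import cv2
t=cv2.imread('pics/top0.png')
w=cv2.imread('pics/w5.png');cv2.imwrite('pics/w5c.png',w)"
```

```text
10.55 [ 0.4942 -0.2986  0.2506] [0.9991 0.0418 0.005 ] [ 0.0042  0.0207 -0.9998]
(290, 149, 78, 34)
[[293, 150], [291, 181], [366, 180], [362, 149]]
```

View pics/w5.png

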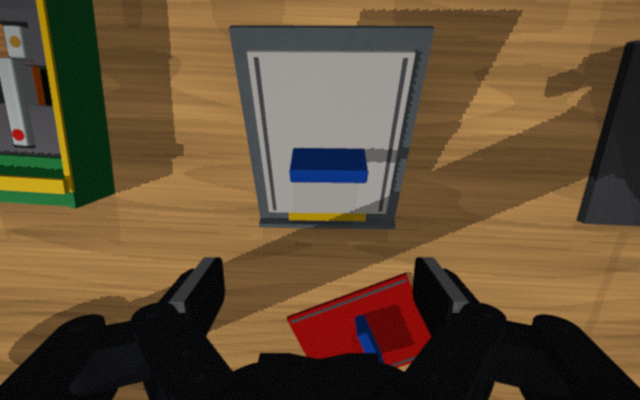

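Run:
```python
from h import *
np.set_printoptions(precision=4,suppress=True)
p=np.load('w5.npy',allow_pickle=True).item()
im=cv2.imread('pics/top0.png'); h=cv2.cvtColor(im,cv2.COLOR_BGR2HSV)
m=cv2.inRange(h,(100,120,50),(130,255,255)); z=np.zeros_like(m); z[170:245,395:460]=m[170:245,395:460]
c=max(cv2.findContours(z,0,1)[0],key=cv2.contourArea); print(cv2.approxPolyDP(c,2,True)[:,0].tolist(),cv2.boundingRect(c))
# near top edge: wrist ends, top ends
W=cv2.inRange(cv2.cvtColor(cv2.imread('pics/w5.png'),cv2.COLOR_BGR2HSV),(100,120,40),(130,255,255))
def low(M,x0,x1,y0,y1):
    a=[(u,np.where(M[y0:y1,u])[0].max()+y0+.5) for u in range(x0,x1)]; a=np.array(a); k=np.polyfit(a[:,0],a[:,1],1); return k
kw=low(W,296,360,140,190); kt=low(z,418,440,170,245)
um=328.5; o1,d1=ray('wrist',um,np.polyval(kw,um),p); 
zz=[]
for Z in np.arange(.09,.16,.005):
    A=o1+d1*(Z-o1[2])/d1[2]
    a=onz('wrist',290,np.polyval(kw,290),Z,p);b=onz('wrist',367,np.polyval(kw,367),Z,p)
    t=proj('top',A)[0]; print(round(Z,3),A,'width',np.linalg.norm(a-b)*1000,'top',t,'edge v',np.polyval(kt,t[0]))
# red hint: tongue / stop line
for Z in (.03,.04): print([onz('wrist',u,220,Z,p) for u in (289,366)])
```

```text
[[414, 212], [418, 220], [444, 218], [441, 210]] (414, 210, 31, 11)
0.09 [ 0.5019 -0.3031  0.09  ] width 71.70334813141973 top [430.3089 221.1077] edge v 219.67467439393974
0.095 [ 0.5029 -0.303   0.095 ] width 70.47805475864796 top [430.8128 220.5901] edge v 219.64736080865663
0.1 [ 0.504  -0.3029  0.1   ] width 69.25276138587617 top [431.3216 220.0674] edge v 219.61977648886645
0.105 [ 0.505  -0.3028  0.105 ] width 68.0274680131044 top [431.8356 219.5395] edge v 219.59191738920612
0.11 [ 0.5061 -0.3027  0.11  ] width 66.80217464033261 top [432.3547 219.0063] edge v 219.56377938331374
0.115 [ 0.5071 -0.3026  0.115 ] width 65.57688126756089 top [432.879  218.4677] edge v 219.53535826179115
0.12 [ 0.5081 -0.3025  0.12  ] width 64.35158789478916 top [433.4086 217.9237] edge v 219.50664973010464
0.125 [ 0.5092 -0.3024  0.125 ] width 63.12629452201739 top [433.9436 217.3742] edge v 219.47764940642165
0.13 [ 0.5102 -0.3023  0.13  ] width 61.90100114924561 top [434.484 216.819] edge v 219.44835281938126
0.135 [ 0.5113 -0.3022  0.135 ] width 60.67570777647387 top [435.03   216.2582] edge v 219.41875540579582
0.14 [ 0.5123 -0.3021  0.14  ] width 59.45041440370209 top [435.5817 215.6916] edge v 219.38885250828164
0.145 [ 0.5134 -0.302   0.145 ] width 58.22512103093031 top [436.1391 215.119 ] edge v 219.35863937281567
0.15 [ 0.5144 -0.3019  0.15  ] width 56.99982765815859 top [436.7022 214.5405] edge v 219.3281111462161
0.155 [ 0.5155 -0.3018  0.155 ] width 55.77453428538681 top [437.2713 213.956 ] edge v 219.29726287354322
0.16 [ 0.5165 -0.3017  0.16  ] width 54.549240912615076 top [437.8464 213.3653] edge v 219.2660894954186
[array([ 0.4417, -0.2605,  0.03  ]), array([ 0.446 , -0.3498,  0.03  ])]
[array([ 0.4452, -0.2616,  0.04  ]), array([ 0.4493, -0.3483,  0.04  ])]
```

Emit:
carry_out(
  rows=[
    {"tx": 1,"ty": 0.35,"tz": 3,"yaw": 0},
    {"tx": 1,"ty": 0.35,"tz": 4,"yaw": 0},
    {"tx": 0,"ty": 0,"tz": 4,"yaw": 0},
    {"tx": 0,"ty": 0,"tz": 1,"yaw": 0},
    {"tx": 0,"ty": 0,"tz": 0,"yaw": 0},
    {"tx": 0,"ty": 0,"tz": 0,"yaw": 0},
  ],
)

```text
time_s: 11.2
position: [0.5185, -0.2977, 0.1292]
tool_rot: [[0.999, 0.046, 0.007], [0.045, -0.999, 0.019], [0.007, -0.019, -1.0]]
ft_force: [1.2, -0.3, 0.9]
grip_width: 0.0857
```

Emit:
carry_out(
  rows=[
    {"tx": -0.3,"ty": 0.6,"tz": 0.5,"yaw": 0},
    {"tx": 0,"ty": 0,"tz": 1,"yaw": 0},
    {"tx": 0,"ty": 0,"tz": 1,"yaw": 0},
    {"tx": 0,"ty": 0,"tz": 0,"yaw": 0},
  ],
)

```text
time_s: 11.6
position: [0.5169, -0.3051, 0.1067]
tool_rot: [[0.999, 0.045, 0.012], [0.045, -0.999, 0.013], [0.013, -0.013, -1.0]]
ft_force: [-0.3, 0.7, -0.9]
grip_width: 0.0852
```

Emit:
carry_out(
  rows=[
    {"tx": -0.1,"ty": -0.15,"tz": 0.6,"yaw": 0},
    {"tx": 0,"ty": 0,"tz": 0.6,"yaw": 0},
    {"tx": 0,"ty": 0,"tz": 0.5,"yaw": 0},
    {"tx": 0,"ty": 0,"tz": 0,"yaw": 0},
  ],
)

```text
time_s: 12.0
position: [0.516, -0.3033, 0.0883]
tool_rot: [[0.999, 0.045, 0.012], [0.045, -0.999, 0.013], [0.013, -0.013, -1.0]]
ft_force: [-0.5, 0.3, -0.4]
grip_width: 0.0853
```

Emit:
carry_out(
  rows=[
    {"tx": 0,"ty": 0,"tz": 0.4,"yaw": 0},
    {"tx": 0,"ty": 0,"tz": 0,"yaw": 0},
    {"tx": 0,"ty": 0,"tz": 0,"yaw": 0},
    {"tx": 0,"ty": 0,"tz": 0,"yaw": 0},
    {"tx": 0,"ty": 0,"tz": 0,"yaw": 0},
  ],
  jaw=1,
  squeeze=100,
)

```text
time_s: 12.5
position: [0.5163, -0.3034, 0.0847]
tool_rot: [[0.999, 0.045, 0.013], [0.045, -0.999, 0.013], [0.014, -0.012, -1.0]]
ft_force: [0.1, -0.3, 0.3]
grip_width: 0.0679
```

Run:
```python
from h import *
s=env.observe(); print(s['position'],s['ft_force'],s['grip_width'])
snap('wrist','w6'); im=snap('scene','s6')
a=cv2.imread('pics/w6.png')[60:400,150:490]; b=cv2.resize(cv2.imread('pics/s6.png')[80:200,220:360],None,fx=2.83,fy=2.83)[:340]
cv2.imwrite('pics/c6.png',np.hstack([a,b]))
```

```text
[ 0.51628557 -0.30339138  0.08468112] [ 0.13801216 -0.30616222  0.32629509] 0.06790699738805432
```

View pics/c6.png

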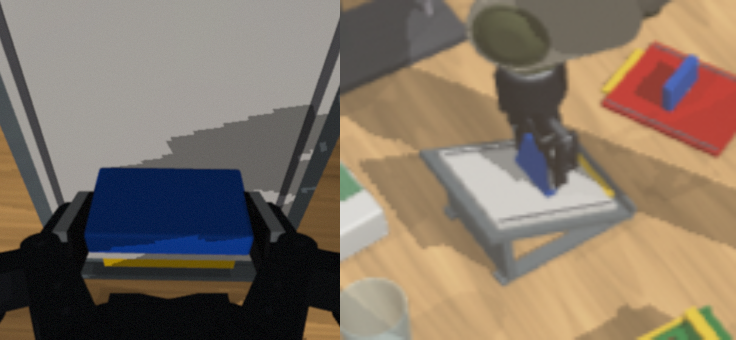

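Emit:
carry_out(
  rows=[
    {"tx": 0,"ty": 0,"tz": -1,"yaw": 0},
    {"tx": 0,"ty": 0,"tz": -3,"yaw": 0},
    {"tx": 0,"ty": 0,"tz": -4,"yaw": 0},
    {"tx": 0,"ty": 0,"tz": -4,"yaw": 0},
    {"tx": 0,"ty": 0,"tz": -3,"yaw": 0},
    {"tx": 0,"ty": 0,"tz": 0,"yaw": 0.061},
    {"tx": 0.54,"ty": -2,"tz": 0,"yaw": 0},
    {"tx": 0.54,"ty": -3.4,"tz": 0,"yaw": 0},
    {"tx": 0.54,"ty": -3.4,"tz": 0,"yaw": 0},
    {"tx": 0.54,"ty": -3.4,"tz": 0,"yaw": 0},
    {"tx": 0.54,"ty": -3.4,"tz": 0,"yaw": 0},
    {"tx": 0.54,"ty": -3.4,"tz": 0,"yaw": 0},
  ],
)

```text
time_s: 13.8
position: [0.5494, -0.1131, 0.2494]
tool_rot: [[1.0, -0.026, 0.014], [-0.026, -1.0, 0.011], [0.014, -0.011, -1.0]]
ft_force: [-0.7, -0.5, -1.7]
grip_width: 0.0678
```

Emit:
carry_out(
  rows=[
    {"tx": 0.45,"ty": -3.3,"tz": 0,"yaw": -0.01},
    {"tx": 0.45,"ty": -3.3,"tz": 0,"yaw": 0},
    {"tx": 0.45,"ty": -3.3,"tz": 0,"yaw": 0},
    {"tx": 0.45,"ty": -2.8,"tz": 0,"yaw": 0},
    {"tx": 0.3,"ty": -1.5,"tz": 0,"yaw": 0},
    {"tx": 0,"ty": 0,"tz": 0,"yaw": 0},
    {"tx": 0,"ty": 0,"tz": 0,"yaw": 0},
  ],
)

```text
time_s: 14.5
position: [0.572, 0.0389, 0.2552]
tool_rot: [[1.0, -0.01, 0.016], [-0.01, -1.0, 0.011], [0.016, -0.011, -1.0]]
ft_force: [-0.3, -0.5, -2.3]
grip_width: 0.0679
```

Run:
```python
from h import *
s=env.observe(); print(s['time_s'],s['position'],s['tool_rot'],s['ft_force'])
R=s['tool_rot']; T=s['position']
im=env.get_image('scene')[:,:,::-1].copy()
a=np.radians(25); xl=np.array([np.cos(a),-.016*np.cos(a),np.sin(a)]); yl=np.array([.016,1,0]); n=np.cross(xl,yl)
G=T+np.array([.001,0,.006])
def pt(x,y,z): return G+x*xl+y*yl+(z-.03)*n
P=[pt(-.0795,-.067,0),pt(.0935,-.067,0),pt(.0935,.067,0),pt(-.0795,.067,0),pt(-.0935,-.045,0),pt(-.0935,.045,0),pt(-.0795,-.067,.006),pt(.0935,-.067,.006),pt(.0935,.067,.006),pt(-.0795,.067,.006),pt(-.007,-.035,.046),pt(-.007,.035,.046)]
q=proj('scene',np.array(P)); print(q.round(0).tolist())
np.save('q7.npy',q); cv2.imwrite('pics/s7.png',im)
x0,y0=np.maximum(q.min(0)-40,0).astype(int); x1,y1=(q.max(0)+40).astype(int); 
k=3; c=cv2.resize(im[y0:y1,x0:x1],None,fx=k,fy=k)
for u,v in q: cv2.circle(c,(int((u-x0)*k),int((v-y0)*k)),3,(255,0,255),1)
cv2.imwrite('pics/c7.png',c[:600,:800]); print(c.shape,x0,y0)
```

```text
14.5 [0.57197056 0.03894478 0.25520741] [[ 0.99982234 -0.0098754   0.01605496]
 [-0.01004846 -0.99989189  0.01073469]
 [ 0.01594721 -0.01089411 -0.99981348]] [-0.28285928 -0.54196591 -2.28613694]
[[338.0, 172.0], [287.0, 181.0], [314.0, 219.0], [366.0, 206.0], [346.0, 177.0], [365.0, 199.0], [339.0, 170.0], [288.0, 179.0], [315.0, 217.0], [367.0, 205.0], [331.0, 171.0], [345.0, 190.0]]
(384, 477, 3) 247 130
```

View pics/c7.png

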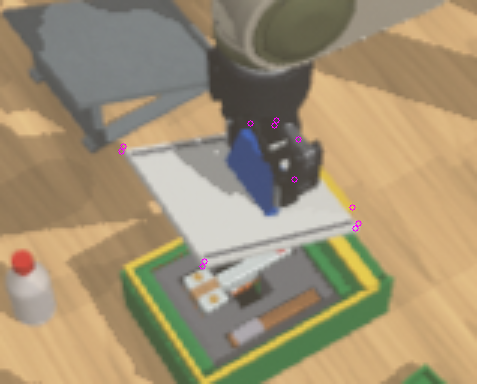

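Emit:
carry_out(
  rows=[
    {"tx": -0.1,"ty": 0.72,"tz": 2,"yaw": 0.005},
    {"tx": 0,"ty": 0,"tz": 3,"yaw": 0},
    {"tx": 0,"ty": 0,"tz": 3,"yaw": 0},
    {"tx": 0,"ty": 0,"tz": 2,"yaw": 0},
    {"tx": 0,"ty": 0,"tz": 1,"yaw": 0},
    {"tx": 0,"ty": 0,"tz": 0,"yaw": 0},
    {"tx": 0,"ty": 0,"tz": 0,"yaw": 0},
  ],
)

```text
time_s: 15.25
position: [0.5735, 0.0256, 0.1445]
tool_rot: [[1.0, -0.024, 0.021], [-0.024, -1.0, 0.009], [0.021, -0.009, -1.0]]
ft_force: [-0.6, 0.1, -1.2]
grip_width: 0.0679
```

Emit:
carry_out(
  rows=[
    {"tx": 0,"ty": -0.7,"tz": 0,"yaw": -0.008},
    {"tx": 0,"ty": 0,"tz": 0,"yaw": 0},
    {"tx": 0,"ty": 0,"tz": 0.5,"yaw": 0},
    {"tx": 0,"ty": 0,"tz": 0.3,"yaw": 0},
    {"tx": 0,"ty": 0,"tz": 0,"yaw": 0},
  ],
)

```text
time_s: 15.75
position: [0.5751, 0.0332, 0.1393]
tool_rot: [[1.0, -0.014, 0.027], [-0.015, -1.0, 0.008], [0.027, -0.008, -1.0]]
ft_force: [-0.2, 0.3, -2.0]
grip_width: 0.0678
```

Emit:
carry_out(
  rows=[
    {"tx": -0.3,"ty": 0,"tz": 0.5,"yaw": 0},
    {"tx": 0,"ty": 0,"tz": 0.5,"yaw": 0},
    {"tx": 0,"ty": 0,"tz": 0.2,"yaw": 0},
    {"tx": 0,"ty": 0,"tz": 0,"yaw": 0},
  ],
)

```text
time_s: 16.15
position: [0.572, 0.0333, 0.1258]
tool_rot: [[1.0, -0.015, 0.026], [-0.015, -1.0, 0.008], [0.026, -0.008, -1.0]]
ft_force: [-1.2, 0.7, -0.4]
grip_width: 0.0681
```

Emit:
carry_out(
  rows=[
    {"tx": 0,"ty": 0,"tz": 0.2,"yaw": 0},
    {"tx": 0,"ty": 0,"tz": 0.1,"yaw": 0},
    {"tx": 0,"ty": 0,"tz": 0,"yaw": 0},
  ],
)

```text
time_s: 16.45
position: [0.5731, 0.0332, 0.1243]
tool_rot: [[0.999, -0.015, 0.029], [-0.015, -1.0, 0.008], [0.029, -0.008, -1.0]]
ft_force: [-1.9, 0.5, 2.7]
grip_width: 0.0678
```

Emit:
carry_out(
  rows=[
    {"tx": 0,"ty": 0,"tz": 0.1,"yaw": 0},
    {"tx": 0,"ty": 0,"tz": 0,"yaw": 0},
  ],
)

```text
time_s: 16.65
position: [0.5732, 0.0332, 0.1242]
tool_rot: [[0.999, -0.015, 0.03], [-0.015, -1.0, 0.008], [0.03, -0.008, -1.0]]
ft_force: [-2.5, -0.1, 3.0]
grip_width: 0.068
```

Emit:
carry_out(
  rows=[
    {"tx": -0.3,"ty": 0,"tz": -0.1,"yaw": 0},
    {"tx": -0.4,"ty": 0,"tz": 0,"yaw": 0},
    {"tx": -0.4,"ty": 0,"tz": 0,"yaw": 0},
    {"tx": 0,"ty": 0,"tz": 0,"yaw": 0},
  ],
)

```text
time_s: 17.05
position: [0.5627, 0.0332, 0.1255]
tool_rot: [[0.999, -0.015, 0.035], [-0.015, -1.0, 0.007], [0.035, -0.008, -0.999]]
ft_force: [1.1, -0.3, 1.0]
grip_width: 0.068
```

Emit:
carry_out(
  rows=[
    {"tx": -0.3,"ty": 0,"tz": 0.05,"yaw": 0},
    {"tx": -0.2,"ty": 0,"tz": 0,"yaw": 0},
    {"tx": 0,"ty": 0,"tz": 0,"yaw": 0},
  ],
)

```text
time_s: 17.35
position: [0.5586, 0.0331, 0.1258]
tool_rot: [[0.999, -0.016, 0.039], [-0.016, -1.0, 0.007], [0.039, -0.008, -0.999]]
ft_force: [1.3, -0.0, 1.2]
grip_width: 0.0678
```

Emit:
carry_out(
  rows=[
    {"tx": -0.2,"ty": 0,"tz": 0,"yaw": 0},
    {"tx": 0,"ty": 0,"tz": 0,"yaw": 0},
  ],
)

```text
time_s: 17.55
position: [0.5565, 0.0331, 0.1257]
tool_rot: [[0.999, -0.016, 0.04], [-0.016, -1.0, 0.007], [0.04, -0.007, -0.999]]
ft_force: [0.7, 0.5, 2.0]
grip_width: 0.0678
```

Emit:
carry_out(
  rows=[
    {"tx": -0.2,"ty": 0,"tz": 0,"yaw": 0},
    {"tx": 0,"ty": 0,"tz": 0,"yaw": 0},
  ],
)

```text
time_s: 17.75
position: [0.5546, 0.0331, 0.1257]
tool_rot: [[0.999, -0.015, 0.04], [-0.016, -1.0, 0.007], [0.04, -0.007, -0.999]]
ft_force: [2.1, 0.1, 2.3]
grip_width: 0.068
```

Emit:
carry_out(
  rows=[
    {"tx": -0.2,"ty": 0,"tz": 0,"yaw": 0},
    {"tx": 0,"ty": 0,"tz": 0,"yaw": 0},
  ],
)

```text
time_s: 17.95
position: [0.554, 0.0331, 0.1264]
tool_rot: [[0.999, -0.015, 0.045], [-0.016, -1.0, 0.007], [0.045, -0.007, -0.999]]
ft_force: [2.0, -0.8, 0.8]
grip_width: 0.0679
```

Emit:
carry_out(
  rows=[
    {"tx": -0.15,"ty": 0,"tz": 0,"yaw": 0},
    {"tx": 0,"ty": 0,"tz": 0,"yaw": 0},
  ],
)

```text
time_s: 18.15
position: [0.5536, 0.0331, 0.1268]
tool_rot: [[0.999, -0.015, 0.048], [-0.016, -1.0, 0.007], [0.048, -0.007, -0.999]]
ft_force: [2.1, 0.5, 1.4]
grip_width: 0.0679
```

Emit:
carry_out(
  rows=[
    {"tx": -0.15,"ty": 0,"tz": 0,"yaw": 0},
    {"tx": 0,"ty": 0,"tz": 0,"yaw": 0},
  ],
)

```text
time_s: 18.35
position: [0.5532, 0.0331, 0.1272]
tool_rot: [[0.999, -0.015, 0.052], [-0.016, -1.0, 0.007], [0.052, -0.007, -0.999]]
ft_force: [2.9, 0.7, 0.2]
grip_width: 0.068
```

Emit:
carry_out(
  rows=[
    {"tx": 0.2,"ty": 0,"tz": 0.0,"yaw": 0},
    {"tx": 0.2,"ty": 0,"tz": 0.24,"yaw": 0},
    {"tx": 0.2,"ty": 0,"tz": 0.24,"yaw": 0},
    {"tx": 0.2,"ty": 0,"tz": 0.24,"yaw": 0},
    {"tx": 0,"ty": 0,"tz": 0,"yaw": 0},
  ],
  squeeze=25,
)

```text
time_s: 18.85
position: [0.5595, 0.0331, 0.1213]
tool_rot: [[0.999, -0.015, 0.044], [-0.016, -1.0, 0.007], [0.044, -0.007, -0.999]]
ft_force: [-0.3, -1.3, 11.1]
grip_width: 0.0678
```

Emit:
carry_out(
  rows=[
    {"tx": 0.2,"ty": 0,"tz": 0.2,"yaw": 0},
    {"tx": 0.2,"ty": 0,"tz": 0.2,"yaw": 0},
    {"tx": 0,"ty": 0,"tz": 0,"yaw": 0},
  ],
  squeeze=20,
)

```text
time_s: 19.15
position: [0.562, 0.0331, 0.1187]
tool_rot: [[0.999, -0.015, 0.038], [-0.016, -1.0, 0.007], [0.038, -0.007, -0.999]]
ft_force: [0.1, 0.3, 10.2]
grip_width: 0.0683
```

```bash
cat > ov.py <<'E'
from h import *
import sys
n=sys.argv[1]; s=env.observe(); print(s['time_s'],s['position'],s['ft_force'],s['wrist_torque'])
im=env.get_image('scene')[:,:,::-1].copy(); cv2.imwrite('pics/%s.png'%n,im)
k=5;x0,y0=255,150; c=cv2.resize(im[y0:y0+120,x0:x0+150],None,fx=k,fy=k,interpolation=cv2.INTER_CUBIC)
tip=np.array([.4835,.034,.060]); yl=np.array([.0157,1,0])
for t,col in [(27,(255,0,255)),(20,(0,0,255)),(13,(255,255,0)),(0,(0,255,0))]:
    a=np.radians(t); xl=np.array([np.cos(a),-.0157*np.cos(a),np.sin(a)]); nn=np.cross(xl,yl)
    P=np.array([tip+x*xl+y*yl+z*nn for x,y,z in [(.187,-.067,.006),(.187,.067,.006),(.0865,.035,.046)]])
    q=proj('scene',P)
    for u,v in q: cv2.circle(c,(int((u-x0+.5)*k),int((v-y0+.5)*k)),4,col,1)
    print(t,q.round(1).tolist())
cv2.imwrite('pics/%sc.png'%n,c)
E
python3 ov.py s8
```

```text
19.15 [0.561994   0.03313709 0.11870984] [ 0.08981222  0.26078076 10.19755241] [ 0.11990428  0.71825844 -0.10231994]
27 [[296.8, 201.3], [321.7, 236.8], [348.5, 212.0]]
20 [[294.2, 206.8], [318.7, 242.2], [345.7, 214.9]]
13 [[292.5, 211.9], [316.6, 247.1], [343.1, 217.8]]
0 [[291.7, 220.3], [315.1, 255.0], [339.2, 223.2]]
```

View pics/s8c.png

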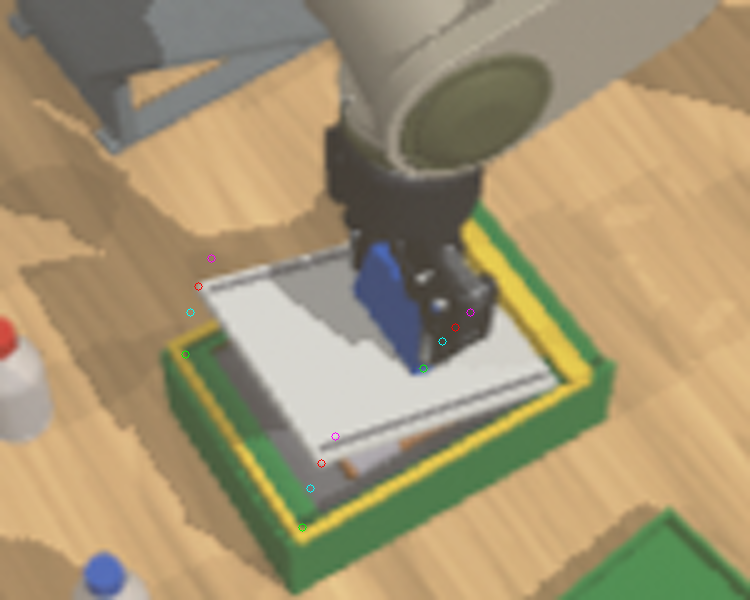

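Emit:
carry_out(
  rows=[
    {"tx": 0.18,"ty": 0,"tz": 0.25,"yaw": 0},
    {"tx": 0.18,"ty": 0,"tz": 0.25,"yaw": 0},
    {"tx": 0.18,"ty": 0,"tz": 0.25,"yaw": 0},
  ],
)

```text
time_s: 19.5
position: [0.5667, 0.0332, 0.1133]
tool_rot: [[0.999, -0.016, 0.035], [-0.016, -1.0, 0.007], [0.035, -0.007, -0.999]]
ft_force: [1.1, 0.8, 8.7]
grip_width: 0.0677
```

Emit:
carry_out(
  rows=[
    {"tx": 0.16,"ty": 0,"tz": 0.25,"yaw": 0},
    {"tx": 0.16,"ty": 0,"tz": 0.25,"yaw": 0},
    {"tx": 0.16,"ty": 0,"tz": 0.25,"yaw": 0},
  ],
)

```text
time_s: 19.8
position: [0.5711, 0.0333, 0.1074]
tool_rot: [[0.999, -0.016, 0.032], [-0.016, -1.0, 0.007], [0.032, -0.007, -0.999]]
ft_force: [1.1, 0.1, 8.7]
grip_width: 0.068
```

Emit:
carry_out(
  rows=[
    {"tx": 0.12,"ty": 0,"tz": 0.25,"yaw": 0},
    {"tx": 0.12,"ty": 0,"tz": 0.25,"yaw": 0},
    {"tx": 0.1,"ty": 0,"tz": 0.25,"yaw": 0},
    {"tx": 0.1,"ty": 0,"tz": 0.25,"yaw": 0},
  ],
)

```text
time_s: 20.2
position: [0.5757, 0.0335, 0.0997]
tool_rot: [[0.999, -0.016, 0.031], [-0.017, -1.0, 0.007], [0.03, -0.007, -1.0]]
ft_force: [1.5, 0.7, 12.4]
grip_width: 0.0679
```

Emit:
carry_out(
  rows=[
    {"tx": 0.08,"ty": 0,"tz": 0.25,"yaw": 0},
    {"tx": 0.08,"ty": 0,"tz": 0.25,"yaw": 0},
    {"tx": 0,"ty": 0,"tz": 0,"yaw": 0},
  ],
)

```text
time_s: 20.5
position: [0.5775, 0.0335, 0.0964]
tool_rot: [[0.999, -0.017, 0.029], [-0.017, -1.0, 0.006], [0.029, -0.007, -1.0]]
ft_force: [-0.1, 0.0, 10.1]
grip_width: 0.0679
```

Emit:
carry_out(
  rows=[
    {"tx": 0.08,"ty": 0,"tz": 0.25,"yaw": 0},
    {"tx": 0.08,"ty": 0,"tz": 0.25,"yaw": 0},
    {"tx": 0,"ty": 0,"tz": 0,"yaw": 0},
  ],
)

```text
time_s: 20.8
position: [0.5791, 0.0336, 0.0932]
tool_rot: [[0.999, -0.017, 0.028], [-0.017, -1.0, 0.006], [0.028, -0.006, -1.0]]
ft_force: [1.4, -0.1, 9.2]
grip_width: 0.0681
```

Emit:
carry_out(
  rows=[
    {"tx": 0.04,"ty": 0,"tz": 0.25,"yaw": 0},
    {"tx": 0.04,"ty": 0,"tz": 0.2,"yaw": 0},
    {"tx": 0,"ty": 0,"tz": 0,"yaw": 0},
  ],
)

```text
time_s: 21.1
position: [0.5804, 0.0336, 0.0904]
tool_rot: [[0.999, -0.018, 0.028], [-0.018, -1.0, 0.006], [0.028, -0.006, -1.0]]
ft_force: [1.1, 0.1, 7.6]
grip_width: 0.0677
```

Emit:
carry_out(
  rows=[
    {"tx": -0.1,"ty": 0,"tz": 0.2,"yaw": 0},
    {"tx": 0,"ty": 0,"tz": 0.2,"yaw": 0},
    {"tx": 0,"ty": 0,"tz": 0,"yaw": 0},
  ],
)

```text
time_s: 21.4
position: [0.5814, 0.0336, 0.0887]
tool_rot: [[0.999, -0.019, 0.032], [-0.019, -1.0, 0.005], [0.032, -0.006, -0.999]]
ft_force: [1.1, 0.6, 2.2]
grip_width: 0.0678
```

Emit:
carry_out(
  rows=[
    {"tx": 0,"ty": 0,"tz": 0.2,"yaw": 0},
    {"tx": 0,"ty": 0,"tz": 0,"yaw": 0},
  ],
)

```text
time_s: 21.6
position: [0.5819, 0.0336, 0.0872]
tool_rot: [[0.999, -0.019, 0.033], [-0.019, -1.0, 0.005], [0.033, -0.005, -0.999]]
ft_force: [0.7, 0.2, 7.1]
grip_width: 0.0676
```

Emit:
carry_out(
  rows=[
    {"tx": 0,"ty": 0,"tz": 0.2,"yaw": 0},
    {"tx": 0,"ty": 0,"tz": 0,"yaw": 0},
  ],
)

```text
time_s: 21.8
position: [0.5821, 0.0335, 0.0868]
tool_rot: [[0.999, -0.019, 0.033], [-0.019, -1.0, 0.004], [0.033, -0.005, -0.999]]
ft_force: [0.2, 0.5, 7.8]
grip_width: 0.0677
```

Emit:
carry_out(
  rows=[
    {"tx": 0,"ty": 0,"tz": 0,"yaw": 0},
    {"tx": 0,"ty": 0,"tz": 0,"yaw": 0},
    {"tx": 0,"ty": 0,"tz": 0,"yaw": 0},
    {"tx": 0,"ty": 0,"tz": 0,"yaw": 0},
    {"tx": 0,"ty": 0,"tz": -2,"yaw": 0},
    {"tx": 0,"ty": 0,"tz": -4,"yaw": 0},
    {"tx": 0,"ty": 0,"tz": -4,"yaw": 0},
    {"tx": 0,"ty": 0,"tz": -4,"yaw": 0},
    {"tx": 0,"ty": 0,"tz": 0,"yaw": 0},
    {"tx": 0,"ty": 0,"tz": 0,"yaw": 0},
  ],
  jaw=-1,
)

```text
time_s: 22.8
position: [0.5749, 0.033, 0.2267]
tool_rot: [[1.0, -0.019, 0.019], [-0.019, -1.0, 0.006], [0.018, -0.006, -1.0]]
ft_force: [-0.6, -0.6, -0.8]
grip_width: 0.0856
```

Run:
```python
from h import *
s=env.observe(); print(s['time_s'],s['position'],s['ft_force'],s['grip_width'])
p=env.camera_params('wrist'); np.save('w9.npy',p); snap('wrist','w9'); snap('scene','s9')
w=cv2.imread('pics/w9.png'); c=cv2.imread('pics/s9.png')[150:270,255:405]
cv2.imwrite('pics/c9.png',np.hstack([cv2.resize(w[:,160:480],(400,500)),cv2.resize(c,(400,320),interpolation=2) if 0 else cv2.copyMakeBorder(cv2.resize(c,(400,320)),0,180,0,0,0)]))
```

```text
22.8 [0.57487138 0.03301014 0.22672845] [-0.55795516 -0.57521867 -0.76780482] 0.08559363567847454
```

View pics/c9.png

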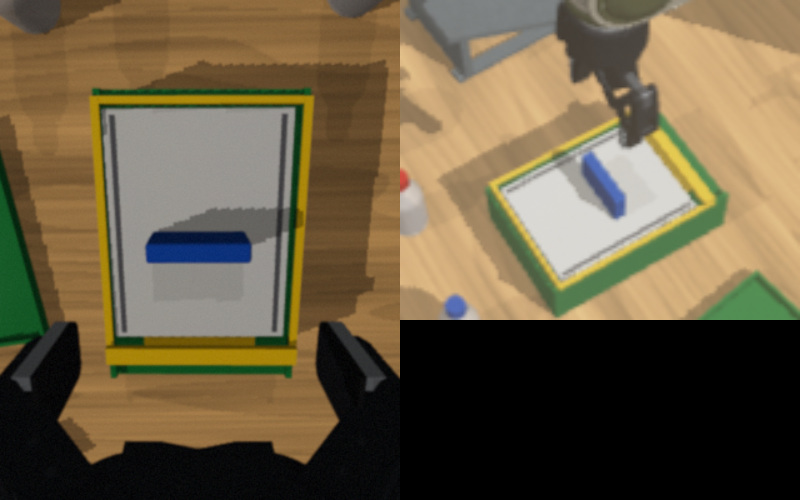

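Run:
```python
from h import *
np.set_printoptions(precision=1,suppress=True)
p=np.load('w9.npy',allow_pickle=True).item(); im=cv2.imread('pics/w9.png'); h=cv2.cvtColor(im,cv2.COLOR_BGR2HSV)
m=cv2.inRange(h,(0,0,95),(180,45,255)); m[:, :235]=0; m[:,410:]=0; m[:70]=0; m[290:]=0
m=cv2.morphologyEx(m,cv2.MORPH_CLOSE,np.ones((9,9)))
c=max(cv2.findContours(m,0,1)[0],key=cv2.contourArea); q=cv2.approxPolyDP(cv2.convexHull(c),6,True)[:,0]
for u,v in q: print(u,v,onz('wrist',u,v,.066,p)*1000)
# rib top
b=cv2.inRange(h,(100,120,40),(130,255,255)); c=max(cv2.findContours(b,0,1)[0],key=cv2.contourArea)
for u,v in cv2.approxPolyDP(c,3,True)[:,0]: print('rib',u,v,onz('wrist',u,v,.106,p)*1000)
s=env.observe(); print(s['position'])
```

```text
395 86 [667.  -32.7  66. ]
385 268 [495.  -29.9  66. ]
254 268 [497.3 101.7  66. ]
244 87 [668.9  97.8  66. ]
rib 277 196 [581.   68.7 106. ]
rib 278 209 [569.9  68.4 106. ]
rib 360 206 [571.2   0.9 106. ]
rib 360 195 [580.5   1.  106. ]
rib 354 186 [588.1   5.9 106. ]
rib 284 186 [589.2  62.5 106. ]
[0.6 0.  0.2]
```

Emit:
carry_out(
  rows=[
    {"tx": 3.5,"ty": 0,"tz": 0,"yaw": 0},
    {"tx": 3.5,"ty": 0,"tz": 0,"yaw": 0},
    {"tx": 0,"ty": 0,"tz": 4,"yaw": 0},
    {"tx": 0,"ty": 0,"tz": 4,"yaw": 0},
    {"tx": 0,"ty": 0,"tz": 3,"yaw": 0},
    {"tx": 0,"ty": 0,"tz": 1.5,"yaw": 0},
    {"tx": 0,"ty": 0,"tz": 0.4,"yaw": 0},
    {"tx": 0,"ty": 0,"tz": 0,"yaw": 0},
    {"tx": 0,"ty": 0,"tz": 0,"yaw": 0},
  ],
  jaw=1,
)

```text
time_s: 23.8
position: [0.646, 0.0328, 0.0831]
tool_rot: [[1.0, -0.019, 0.001], [-0.019, -1.0, 0.008], [0.001, -0.008, -1.0]]
ft_force: [-0.4, -0.8, 0.8]
grip_width: -0.0
```

Emit:
carry_out(
  rows=[
    {"tx": 0,"ty": 0,"tz": 0.3,"yaw": 0},
    {"tx": 0,"ty": 0,"tz": 0.2,"yaw": 0},
    {"tx": 0,"ty": 0,"tz": 0,"yaw": 0},
  ],
)

```text
time_s: 24.1
position: [0.6469, 0.0328, 0.0801]
tool_rot: [[1.0, -0.019, 0.006], [-0.019, -1.0, 0.007], [0.005, -0.007, -1.0]]
ft_force: [-0.0, -0.4, 0.4]
grip_width: 0.0001
```

Emit:
carry_out(
  rows=[
    {"tx": 0,"ty": 0,"tz": 0.15,"yaw": 0},
    {"tx": 0,"ty": 0,"tz": 0,"yaw": 0},
  ],
)

```text
time_s: 24.3
position: [0.6472, 0.0328, 0.0792]
tool_rot: [[1.0, -0.019, 0.007], [-0.019, -1.0, 0.007], [0.007, -0.007, -1.0]]
ft_force: [0.1, 0.2, -0.5]
grip_width: 0.0001
```

Emit:
carry_out(
  rows=[
    {"tx": 0,"ty": 0,"tz": 0.2,"yaw": 0},
    {"tx": 0,"ty": 0,"tz": 0.15,"yaw": 0},
    {"tx": 0,"ty": 0,"tz": 0,"yaw": 0},
  ],
)

```text
time_s: 24.6
position: [0.6475, 0.0328, 0.0774]
tool_rot: [[1.0, -0.019, 0.009], [-0.019, -1.0, 0.007], [0.008, -0.007, -1.0]]
ft_force: [-0.4, 0.2, -0.6]
grip_width: 0.0001
```

Emit:
carry_out(
  rows=[
    {"tx": 0,"ty": 0,"tz": 0.15,"yaw": 0},
    {"tx": 0,"ty": 0,"tz": 0,"yaw": 0},
  ],
)

```text
time_s: 24.8
position: [0.6477, 0.0327, 0.0774]
tool_rot: [[1.0, -0.019, 0.01], [-0.019, -1.0, 0.006], [0.01, -0.007, -1.0]]
ft_force: [0.5, -1.2, -0.8]
grip_width: 0.0001
```

Emit:
carry_out(
  rows=[
    {"tx": 0,"ty": 0,"tz": 0.25,"yaw": 0},
  ],
)

```text
time_s: 24.9
position: [0.6479, 0.0327, 0.077]
tool_rot: [[1.0, -0.018, 0.011], [-0.018, -1.0, 0.006], [0.011, -0.006, -1.0]]
ft_force: [-11.3, -0.3, 30.5]
grip_width: 0.0002
```

Emit:
carry_out(
  rows=[
    {"tx": 0,"ty": 0,"tz": 0.25,"yaw": 0},
  ],
)

```text
time_s: 25.0
position: [0.6479, 0.0327, 0.077]
tool_rot: [[1.0, -0.018, 0.013], [-0.018, -1.0, 0.005], [0.013, -0.006, -1.0]]
ft_force: [-10.7, -0.1, 23.6]
grip_width: 0.0004
```

Emit:
carry_out(
  rows=[
    {"tx": 0,"ty": 0,"tz": -2,"yaw": 0},
    {"tx": 0,"ty": 0,"tz": -4,"yaw": 0},
    {"tx": 0,"ty": 0,"tz": -4,"yaw": 0},
    {"tx": 0,"ty": 0,"tz": -4,"yaw": 0},
    {"tx": 0,"ty": 0,"tz": 0,"yaw": 0},
    {"tx": 0,"ty": 0,"tz": 0,"yaw": 0},
  ],
)

```text
time_s: 25.6
position: [0.6456, 0.032, 0.2199]
tool_rot: [[1.0, -0.018, 0.009], [-0.018, -1.0, 0.006], [0.009, -0.006, -1.0]]
ft_force: [-0.1, -0.2, -0.7]
grip_width: 0.0003
```

Run:
```python
from h import *
s=env.observe(); print(s['time_s'],s['position'],s['ft_force'])
p=env.camera_params('wrist'); im=snap('wrist','w10'); h=cv2.cvtColor(im,cv2.COLOR_RGB2HSV)
b=cv2.inRange(h,(100,120,40),(130,255,255)); c=max(cv2.findContours(b,0,1)[0],key=cv2.contourArea)
for u,v in cv2.approxPolyDP(c,3,True)[:,0]: print('rib',u,v,onz('wrist',u,v,.106,p)*1000)
env.close_job()
```

```text
25.6 [0.64557595 0.03197474 0.219897  ] [-0.09103894 -0.18768968 -0.69933279]
rib 250 0 [789.62473934  77.43948963 106.        ]
rib 241 8 [784.95977643  83.96537769 106.        ]
rib 240 19 [778.27708178  85.22883394 106.        ]
rib 250 33 [769.43737345  79.01557716 106.        ]
rib 259 36 [767.41469334  72.88201476 106.        ]
rib 269 29 [771.64931811  65.63441823 106.        ]
rib 270 18 [778.43368854  64.52533516 106.        ]
rib 261 2 [788.26188539  70.05172294 106.        ]
the job is handed in; nothing more can be done
```

The clamp and the lid are both in place and the job is handed in, at 25.6 s of the 61 s. The robot reports no verdict.

- **Clamp:** It went into the T cut-out and was pressed until the bed ended hard, at about 21 to 23 N. The tool stopped 0.7 mm above the computed home height. A picture afterwards showed the clamp lying in the cut-out, before the lid came near the box.
- **Lid:** The tongue met the ledge first, then the end of the pocket about 9 mm to +x of nominal, which agreed with where the pictures showed the hood. I swung the lid down about its tip at 8 to 12 N and let go.
- **Checks on the lid:** After release the picture showed the tongue under the hood. The lid looked level, with near and far widths of 131.6 and 130.5 mm. It sat about +8 mm along x and within about 2 mm across.
- **Last touch:** I pressed the far end with closed fingers and met it hard with the lid's top at 66 mm, so it is seated. That press peaked at 30.5 N on the wrist, below the 40 N limit but more than I had meant.
- **Check that failed:** The very last picture, meant to confirm the rib's place after that press, gave nothing. The colour mask caught another blue object, most likely the blue bottle's cap. So the lid's position after the press was not measured again.

The bottles, the beaker and the wooden bar were never approached, but I did not measure them at the end.

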